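# Set the stock tags to match the bins

### The job

Set the hinged stock tags on the bin station so that only the full bins show green: the tag in front of each full bin must lie over with its green face up, and the tag in front of each bin that is not full with its red face up, every tag resting on its stop. Push the wrong tags over gently with the fingertips, never gripping anything, and leave the bins and the loose things around them where they are.

Things in the scene. Friction and masses are not known exactly. Their poses are not given: they have to be found in the camera images.
- board: White bin-station board fixed on the bench, 300 mm deep (x) by 580 wide (y), 12 thick; origin at the centre of its underside, x points away from the robot, y to its left. Four lanes 140 mm apart (centres y = -210, -70, 70, 210 mm), divided by thin grey lines: in each a tag stand at x = -70 mm and a blue bin at about x = +65 mm. A tag belongs to the bin straight behind it in its lane.
- stand_a: Steel stand of one tag, fixed on the board, 78 mm (x) by 48 mm (y), its cheeks 38 mm high; origin at the centre of its underside on the board's top (z = 12 mm), axes parallel to the board's. The tag's hinge pin runs along x, 22 mm above this origin.
- tag_a (a joint): Hinge of the tag on stand_a, a 30 g plate red on one face, green on the other. 0 rad: on its stop, leaning 37 degrees from upright towards the stand's +y, red face up (shows red). 0.65: upright. 1.29: on the other stop, leaning as far to -y, green face up (shows green). No spring: pushed past upright it drops over by its own weight. Push its raised edge across from the side it leans to.
- edge_a (a point): Which face is up is best seen from above (from low at the side only the underside may show). Middle of the free edge, a black round bar 8 mm thick, of the tag on stand_a; moves with the tag, 83 mm above the bench at rest, 96 mm when upright. The plate is 56 mm wide along the hinge, 62 mm from hinge to this point, 4.8 mm thick.
- stand_b: Steel stand of one tag, fixed on the board, 78 mm (x) by 48 mm (y), its cheeks 38 mm high; origin at the centre of its underside on the board's top (z = 12 mm), axes parallel to the board's. The tag's hinge pin runs along x, 22 mm above this origin.
- tag_b (a joint): Hinge of the tag on stand_b, a 30 g plate red on one face, green on the other. 0 rad: on its stop, leaning 37 degrees from upright towards the stand's +y, red face up (shows red). 0.65: upright. 1.29: on the other stop, leaning as far to -y, green face up (shows green). No spring: pushed past upright it drops over by its own weight. Push its raised edge across from the side it leans to.
- edge_b (a point): Which face is up is best seen from above (from low at the side only the underside may show). Middle of the free edge, a black round bar 8 mm thick, of the tag on stand_b; moves with the tag, 83 mm above the bench at rest, 96 mm when upright. The plate is 56 mm wide along the hinge, 62 mm from hinge to this point, 4.8 mm thick.
- stand_c: Steel stand of one tag, fixed on the board, 78 mm (x) by 48 mm (y), its cheeks 38 mm high; origin at the centre of its underside on the board's top (z = 12 mm), axes parallel to the board's. The tag's hinge pin runs along x, 22 mm above this origin.
- tag_c (a joint): Hinge of the tag on stand_c, a 30 g plate red on one face, green on the other. 0 rad: on its stop, leaning 37 degrees from upright towards the stand's +y, red face up (shows red). 0.65: upright. 1.29: on the other stop, leaning as far to -y, green face up (shows green). No spring: pushed past upright it drops over by its own weight. Push its raised edge across from the side it leans to.
- edge_c (a point): Which face is up is best seen from above (from low at the side only the underside may show). Middle of the free edge, a black round bar 8 mm thick, of the tag on stand_c; moves with the tag, 83 mm above the bench at rest, 96 mm when upright. The plate is 56 mm wide along the hinge, 62 mm from hinge to this point, 4.8 mm thick.
- stand_d: Steel stand of one tag, fixed on the board, 78 mm (x) by 48 mm (y), its cheeks 38 mm high; origin at the centre of its underside on the board's top (z = 12 mm), axes parallel to the board's. The tag's hinge pin runs along x, 22 mm above this origin.
- tag_d (a joint): Hinge of the tag on stand_d, a 30 g plate red on one face, green on the other. 0 rad: on its stop, leaning 37 degrees from upright towards the stand's +y, red face up (shows red). 0.65: upright. 1.29: on the other stop, leaning as far to -y, green face up (shows green). No spring: pushed past upright it drops over by its own weight. Push its raised edge across from the side it leans to.
- edge_d (a point): Which face is up is best seen from above (from low at the side only the underside may show). Middle of the free edge, a black round bar 8 mm thick, of the tag on stand_d; moves with the tag, 83 mm above the bench at rest, 96 mm when upright. The plate is 56 mm wide along the hinge, 62 mm from hinge to this point, 4.8 mm thick.
- full_bin_1: Loose blue plastic picking bin, 110 mm (x) by 105 mm (y) by 68 mm high, full, heaped over the rim (to 80 mm) with brass fittings; origin at the centre of its underside. Stays where it is.
- full_bin_2: Loose blue plastic picking bin, 110 mm (x) by 105 mm (y) by 68 mm high, full, heaped over the rim (to 80 mm) with yellow plastic caps; origin at the centre of its underside. Stays where it is.
- empty_bin_1: Loose blue plastic picking bin, 110 mm (x) by 105 mm (y) by 68 mm high, empty; origin at the centre of its underside. Stays where it is.
- empty_bin_2: Loose blue plastic picking bin, 110 mm (x) by 105 mm (y) by 68 mm high, not full: only two brass fittings on its floor; origin at the centre of its underside. Stays where it is.
- tape_roll: Loose cardboard-brown roll of tape lying flat on the bench, 90 mm across, 24 mm high; origin at the centre of its underside. Not to be moved.
- coupling: Loose steel pipe coupling standing on the board's front strip, 28 mm across, 32 mm high; origin at the centre of its underside. Not to be moved.
- carton: Loose small carton on the bench to the right of the board, 90 x 70 x 60 mm high; origin at the centre of its underside. Not to be moved.
- screwdriver: Loose screwdriver lying on the bench to the left of the board; origin in it, along its x axis, about 30 mm high at most. Not to be moved.
Mind the look-alikes: they are no part of the job. What is shaped like the full_bin_2 but turquoise is not meant.

How it is judged:
At the end, for the whole second after the job is handed in: Each tag in front of a full bin is within 0.09 rad of its green stop (joint above 1.2 rad), each other tag within 0.09 rad of its red stop (joint below 0.09 rad), all tags at rest (under 0.1 rad/s) ((((horizontal distance between stand_a and full_bin_1 below 0.16 m or horizontal distance between stand_a and full_bin_2 below 0.16 m) and value of joint tag_a above 1.2 rad) or (not (horizontal distance between stand_a and full_bin_1 below 0.16 m or horizontal distance between stand_a and full_bin_2 below 0.16 m) and value of joint tag_a below 0.09 rad)) and (((horizontal distance between stand_b and full_bin_1 below 0.16 m or horizontal distance between stand_b and full_bin_2 below 0.16 m) and value of joint tag_b above 1.2 rad) or (not (horizontal distance between stand_b and full_bin_1 below 0.16 m or horizontal distance between stand_b and full_bin_2 below 0.16 m) and value of joint tag_b below 0.09 rad)) and (((horizontal distance between stand_c and full_bin_1 below 0.16 m or horizontal distance between stand_c and full_bin_2 below 0.16 m) and value of joint tag_c above 1.2 rad) or (not (horizontal distance between stand_c and full_bin_1 below 0.16 m or horizontal distance between stand_c and full_bin_2 below 0.16 m) and value of joint tag_c below 0.09 rad)) and (((horizontal distance between stand_d and full_bin_1 below 0.16 m or horizontal distance between stand_d and full_bin_2 below 0.16 m) and value of joint tag_d above 1.2 rad) or (not (horizontal distance between stand_d and full_bin_1 below 0.16 m or horizontal distance between stand_d and full_bin_2 below 0.16 m) and value of joint tag_d below 0.09 rad)) and velocity of joint tag_a between -0.1 and 0.1 rad/s and velocity of joint tag_b between -0.1 and 0.1 rad/s and velocity of joint tag_c between -0.1 and 0.1 rad/s and velocity of joint tag_d between -0.1 and 0.1 rad/s); the robot touches nothing.
It fails at once if a bin is moved by more than 15 mm (distance of any of full_bin_1, full_bin_2, empty_bin_1, empty_bin_2 from where it was at the start of the episode above 0.015 m).
It fails at once if the tape roll, coupling, carton or screwdriver is moved by more than 15 mm (distance of any of tape_roll, coupling, carton, screwdriver from where it was at the start of the episode above 0.015 m).
It fails at once if a tag or its stand is squeezed or pushed with more than 15 N (contact force between the fingers and stand_a above 15 N or contact force between the fingers and stand_b above 15 N or contact force between the fingers and stand_c above 15 N or contact force between the fingers and stand_d above 15 N).
It also fails if it takes over 58 s, if anything falls off the work surface, if the arm or the gripper's body presses on something with over 40 N, if the wrist force passes 120 N, or if a joint passes its speed limit or range.

### The arm

A 7-joint arm with a two-finger parallel gripper is mounted at the origin on the work surface. World frame = base frame: x ahead of the robot, y to its left, z up, the work surface at z = 0. Lengths are in m, angles in rad, forces in N, time in s.
With the tool pointing down it reaches from about 0.425 to 0.925 m from the base axis. Payload 6.8 kg.
Tool frame: the origin (TCP) lies midway between the tips of the shut fingers; the grasp point (between the pads) lies 19 mm behind it; z points along the fingers, y is the line along which they close (so a half turn about z gives the same grasp; the last joint's range is limited). The gripper opens to 88 mm and grips with 3 to 60 N. Pads are 20 mm wide; open, the fingers measure 115 mm over their backs; the gripper's body (75 mm by 178 mm) begins 61 mm behind the grasp point.
Start: joints at [1.043, 0.477, 0.022, 1.555, -0.011, 1.109, -0.083], TCP at [0.275, -0.616, 0.223] pointing down, gripper open.
Joint ranges: [-2.96, 2.96], [-0.34, 2.1], [-1.41, 1.46], [0.24, 2.44], [-1.37, 4.51], [0.17, 1.92], [-2.96, 2.96]. Speed limits (rad/s): [2.39, 2.39, 3.14, 3.14, 3.14, 3.14, 3.14].

### API

Orientations are given as a 3x3 rotation matrix whose columns are the frame's x, y, z axes.
In Python, from plant import env, planner, camera, camera_info, spotter, telemetry gives the robot as it stands. The module is installed in compiled form; this text tells all that it offers. Calls block until the motion is done:
- env.reach(position, orientation): joint-space move of the TCP to a pose.
- env.servo_line(position, velocity=0.15, rot=None): straight line of the TCP; rot=None keeps the orientation; velocity is the mean speed in m/s.
- env.goto_joints(angles): joint-space move.
- env.set_gripper(opening, strength=None): finger opening in m; strength is the grip in N (None keeps the last); returns when the fingers have stopped.
- env.pause(seconds).
- planner.ik(position, orientation): joint angles nearest the present ones, or None.
- camera(name): name is "scene" or "top"; returns (picture, depth): 480x640x3 uint8, blue, green, red; 480x640 float32, m along the optical axis (not along the pixel's ray), 0 where there is no reading.
- camera_info(name): a dict with "fx", "fy", "cx", "cy" (pixels), "R" (3x3) and "t" (3): a world point X has camera coordinates R X + t. Camera axes: x right, y down, z forward; pixel columns grow to the right and rows downward; lengths in m; the calibration is good to about 2 mm. A picture is of the moment at which its call begins. camera_info takes no time and is no camera call.
A pose or a line that the arm cannot do raises env.MotionError and nothing moves.
- env.close_job(): hands the job in; it is judged then, once.
Trained networks look in the newest picture that a camera, given by its name, has taken for a name from the list of things; names that differ only in an ending like _2 or _b are one class to them, and where a whole thing is asked for, a point or a joint stands for the part that bears it (a point fixed in the world has none). Each returns a list of dicts, best first, with "score" (0 to 1); they miss things now and then, are a little off and sometimes report something else, mostly with a low value. They report only what shows in the picture. A call takes as long as a camera call. They do not tell look-alikes from the thing itself.
- spotter.search_frame(camera, label): "location" ([column, row] in pixels, amid what is visible of it).
- spotter.silhouettes(camera, label): "pixels" (480x640 bool, what is visible of it) and "location" ([column, row] in pixels, amid what is visible of it).
Readings, each from a call of its own:
- telemetry.read_t(): time.
- telemetry.read_joints(): joint angles.
- telemetry.read_joint_velocities(): joint speeds.
- telemetry.read_joint_torque(): joint torques, N m.
- telemetry.read_position(): TCP position.
- telemetry.read_tool_rot(): TCP orientation.
- telemetry.read_wrist_force(): force on the tool from outside, world axes, zero at the start.
- telemetry.read_ft_torque(): the same for the moment, N m.
- telemetry.read_gripper_width(): finger opening in m.
- telemetry.read_gripper_force(): force on a finger pad.
Only numpy, scipy, OpenCV 4.12 (cv2) and the standard library are available. Lean on these libraries where they do the work, as an engineer would, in place of code of your own. Each camera call takes 0.05 s, during which the arm holds its last target. There are 200 camera calls.

## Working session

There is one attempt and no reset: what is moved stays moved. The work goes in short steps, each a Python script; the robot and the scene stay as the last script left them, time stands still between calls to the robot, and variables do not carry over. Pictures are saved under pics/ and viewed, at most 10 in all, crops included, and the job is handed in when it is done.

```bash
mkdir -p pics; cat > h.py <<'E'
import numpy as np, cv2
from plant import env, planner, camera, camera_info, spotter, telemetry
def px2w(n,u,v,d):
    c=camera_info(n); p=np.array([(u-c["cx"])/c["fx"]*d,(v-c["cy"])/c["fy"]*d,d])
    return np.array(c["R"]).T@(p-np.array(c["t"]))
def w2px(n,X):
    c=camera_info(n); p=np.array(c["R"])@np.array(X)+np.array(c["t"])
    return np.array([c["fx"]*p[0]/p[2]+c["cx"],c["fy"]*p[1]/p[2]+c["cy"]])
E
python3 - <<'E'
from h import *
for n in("top","scene"):
    im,d=camera(n); cv2.imwrite(f"pics/{n}1.png",im); np.save(n+"d.npy",d)
    c=camera_info(n); print(n,-np.array(c["R"]).T@c["t"])
    for l in("stand_a","edge_a","full_bin_1","full_bin_2","empty_bin_1","empty_bin_2"):
        for r in spotter.search_frame(n,l)[:6]:
            u,v=r["location"]; dd=d[int(v),int(u)]
            print(n,l,round(r["score"],2),np.round([u,v]),np.round(px2w(n,u,v,dd),3))
print(telemetry.read_t(), telemetry.read_tool_rot().round(2) if hasattr(telemetry.read_tool_rot(),'round') else telemetry.read_tool_rot())
E
```

```text
top [ 0.42973526 -0.00806464  1.18917802]
top stand_a 0.92 [284. 279.] [0.474 0.067 0.042]
top stand_a 0.91 [226. 276.] [0.475 0.204 0.045]
top stand_a 0.86 [344. 280.] [ 0.475 -0.074  0.045]
top stand_a 0.82 [408. 285.] [ 0.469 -0.224  0.046]
top stand_a 0.61 [120. 236.] [0.565 0.47  0.023]
top edge_a 0.95 [418. 282.] [ 0.475 -0.241  0.067]
top edge_a 0.9 [341. 278.] [ 0.48  -0.065  0.051]
top edge_a 0.68 [216. 277.] [0.472 0.223 0.064]
top edge_a 0.63 [121. 232.] [0.576 0.467 0.028]
top edge_a 0.62 [275. 275.] [0.48  0.087 0.07 ]
top full_bin_1 0.87 [372. 146.] [ 0.795 -0.132  0.066]
top full_bin_1 0.8 [347. 222.] [ 0.606 -0.075  0.088]
top full_bin_1 0.63 [164. 168.] [0.726 0.359 0.073]
top full_bin_1 0.62 [289. 219.] [0.61  0.06  0.083]
top full_bin_2 0.87 [372. 146.] [ 0.795 -0.132  0.066]
top full_bin_2 0.8 [347. 222.] [ 0.606 -0.075  0.088]
top full_bin_2 0.63 [164. 168.] [0.726 0.359 0.073]
top full_bin_2 0.62 [289. 219.] [0.61  0.06  0.083]
top empty_bin_1 0.73 [409. 220.] [ 0.629 -0.23   0.013]
top empty_bin_1 0.64 [226. 221.] [0.612 0.217 0.016]
top empty_bin_2 0.73 [409. 
[... 521 characters left out ...]
.635 -0.066  0.079]
scene full_bin_1 0.92 [423. 375.] [0.745 0.374 0.065]
scene full_bin_1 0.87 [333. 272.] [0.632 0.073 0.076]
scene full_bin_1 0.79 [226. 294.] [ 0.819 -0.118  0.072]
scene full_bin_2 0.95 [286. 248.] [ 0.635 -0.066  0.079]
scene full_bin_2 0.92 [423. 375.] [0.745 0.374 0.065]
scene full_bin_2 0.87 [333. 272.] [0.632 0.073 0.076]
scene full_bin_2 0.79 [226. 294.] [ 0.819 -0.118  0.072]
scene empty_bin_1 0.85 [377. 299.] [0.61  0.192 0.018]
scene empty_bin_1 0.59 [243. 225.] [ 0.6   -0.245  0.014]
scene empty_bin_2 0.85 [377. 299.] [0.61  0.192 0.018]
scene empty_bin_2 0.59 [243. 225.] [ 0.6   -0.245  0.014]
0.7 [[ 0.91  0.41  0.  ]
 [ 0.41 -0.91 -0.  ]
 [ 0.    0.   -1.  ]]
```

View pics/top1.png

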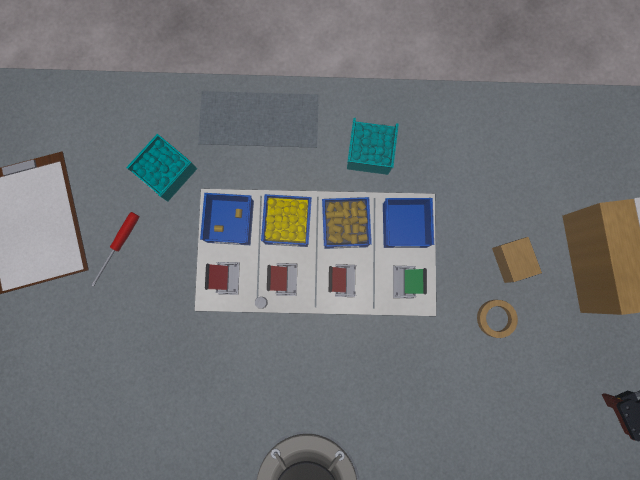

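View pics/scene1.png

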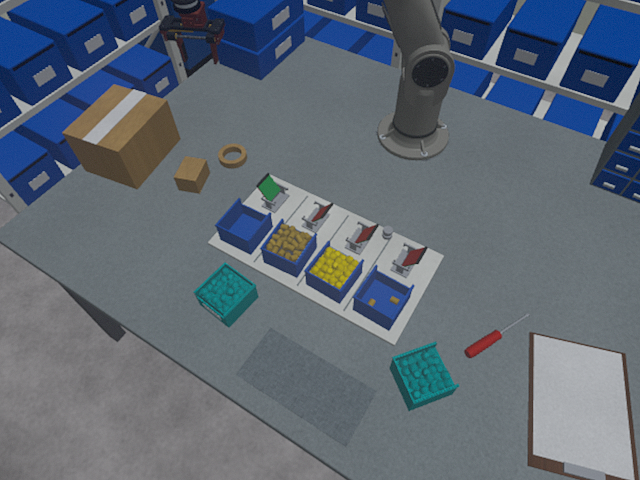

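Top view, left to right:

| Bin | Pixel | State | Tag in front |
|---|---|---|---|
| 1 | (226,221) | two fittings, not full | red |
| 2 | (289,219) | yellow caps, full | red, wrong |
| 3 | (347,222) | brass fittings, full | red, wrong |
| 4 | (409,220) | empty | green, wrong |

The turquoise look-alikes at (162,168) and (372,146) are off the board, so I ignore them. I'll fit the board pose next and confirm in an enlarged crop.

```bash
python3 - <<'E'
from h import *
im=cv2.imread("pics/top1.png"); d=np.load("topd.npy")
s=cv2.cvtColor(im,cv2.COLOR_BGR2HSV); m=((s[...,1]<30)&(s[...,2]>170)).astype(np.uint8); m[:,:190]=0;m[:,445:]=0
ys,xs=np.nonzero(m); P=np.array([px2w("top",u,v,d[v,u]) for u,v in zip(xs,ys)]); P=P[abs(P[:,2]-.012)<.008]
r=cv2.minAreaRect((P[:,:2]*1000).astype(np.float32)); print(r, P[:,2].mean())
print([ (l,np.round(x['location'])) for l in ("board",) for x in spotter.search_frame("top",l)[:2]])
c=im[185:320,190:440]; cv2.imwrite("pics/crop.png",cv2.resize(c,None,fx=3.2,fy=3.2,interpolation=cv2.INTER_CUBIC))
E
```

```text
Traceback (most recent call last):
  File "h.py", line 4, in px2w
    c=camera_info(n); p=np.array([(u-c["cx"])/c["fx"]*d,(v-c["cy"])/c["fy"]*d,d])
ValueError: time passes only in moves, steps and waits
```

```bash
sed -i 's/^def px2w/from functools import lru_cache\ncamera_info=lru_cache(camera_info)\ndef px2w/' h.py; python3 - <<'E'
from h import *
im=cv2.imread("pics/top1.png"); d=np.load("topd.npy")
s=cv2.cvtColor(im,cv2.COLOR_BGR2HSV); m=((s[...,1]<30)&(s[...,2]>170)).astype(np.uint8); m[:,:190]=0;m[:,445:]=0
ys,xs=np.nonzero(m); P=np.array([px2w("top",u,v,d[v,u]) for u,v in zip(xs,ys)]); P=P[abs(P[:,2]-.012)<.008]
r=cv2.minAreaRect((P[:,:2]*1000).astype(np.float32)); print(r, P[:,2].mean())
c=im[185:320,190:440]; cv2.imwrite("pics/crop.png",cv2.resize(c,None,fx=3.2,fy=3.2,interpolation=cv2.INTER_CUBIC))
E
```

```text
((381.8000793457031, -6.68572998046875), (625.8095092773438, 579.3565673828125), 0.4760638177394867) 0.012127804649737383
```

View pics/crop.png

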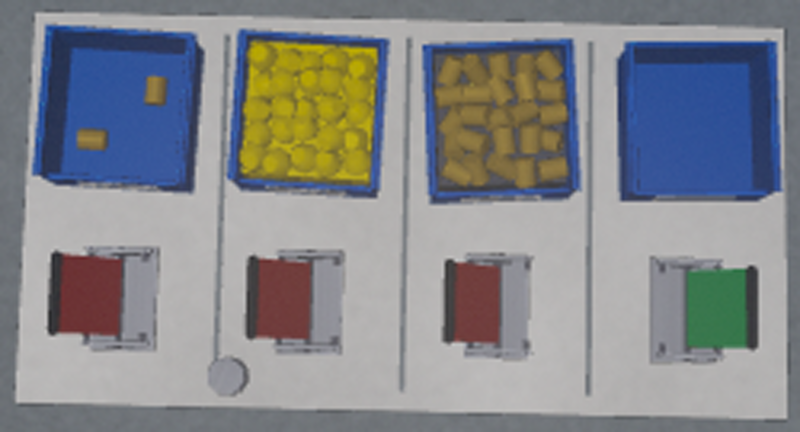

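The crop confirms it: the middle two tags (red, in front of yellow and brass) and the right one (green, in front of the empty bin) are wrong. The left tag is right. The robot base polluted the fit, so I'll exclude it, check against the measured edges and push the right tag.

```bash
cat > push.py <<'E'
from h import *
import json
def setup():
    b=json.load(open("board.json")); c,s=np.cos(b["yaw"]),np.sin(b["yaw"]); return np.array(b["o"]),np.array([[c,-s],[s,c]])
def push(lane,side):
    """lane: y on board; side=+1 pushes from +y side toward -y."""
    o,R=setup(); W=lambda y,z:np.r_[o+R@[-.07,lane+side*y],z]
    T=np.eye(3); T[:2,0]=R[:,1]; T[:2,1]=R[:,0]; T[:,2]=[0,0,-1]
    if planner.ik(W(.065,.2),T) is None: T[:,:2]*=-1
    env.reach(W(.065,.2),T)
    env.servo_line(W(.065,.068),.12)
    env.servo_line(W(-.006,.068),.04); f=telemetry.read_wrist_force()
    env.servo_line(W(0,.068),.05); env.servo_line(W(.0,.2),.12)
    print(lane,np.round(f,2),np.round(telemetry.read_position(),3),telemetry.read_t())
E
python3 - <<'E'
from h import *
import json
im=cv2.imread("pics/top1.png"); d=np.load("topd.npy")
s=cv2.cvtColor(im,cv2.COLOR_BGR2HSV); m=((s[...,1]<30)&(s[...,2]>170)); m[:,:190]=0;m[:,445:]=0;m[330:]=0
ys,xs=np.nonzero(m); P=np.array([px2w("top",u,v,d[v,u]) for u,v in zip(xs,ys)]); P=P[abs(P[:,2]-.012)<.008]
r=cv2.minAreaRect((P[:,:2]*1000).astype(np.float32)); print(r)
a=r[2]; a=a-90 if a>45 else a
json.dump(dict(o=[r[0][0]/1e3,r[0][1]/1e3],yaw=float(np.radians(a))),open("board.json","w"))
from push import setup
o,R=setup()
for y,e in((.21,1),(.07,1),(-.07,1),(-.21,-1)): 
    X=np.r_[o+R@[-.07,y+e*.0373],.083]; print(X.round(3),(w2px("top",X)-[190,185])*3.2)
E
```

```text
((545.479736328125, -5.3270263671875), (298.43756103515625, 579.3564453125), 0.4738077223300934)
[0.473 0.241 0.083] [ 53.49785275 291.32607182]
[0.475 0.101 0.083] [250.56123815 295.58151137]
[ 0.476 -0.039  0.083] [447.80594043 299.84086632]
[ 0.478 -0.253  0.083] [750.50644584 306.37746214]
```

Predicted edges match the black bars in the crop within about 1 px, and the board size fits (298 x 579 mm).

```bash
python3 - <<'E'
from push import *
env.set_gripper(0.0)
push(-.21,-1)
im,d=camera("top"); cv2.imwrite("pics/p2.png",im[150:340,180:450].repeat(2,0).repeat(2,1))
E
```

```text
-0.21 [-0.62  0.35 -1.21] [ 0.477 -0.216  0.199] 8.1917
```

View pics/p2.png

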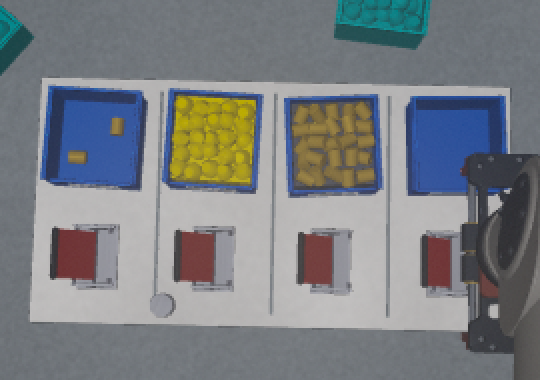

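The right tag now lies over with red up (crop pixel (437,260)) and nothing else has moved. Next are the two middle tags.

```bash
python3 - <<'E'
from push import *
push(-.07,1); push(.07,1)
env.servo_line(telemetry.read_position()+np.array([0,0,.1]),.15)
env.goto_joints([1.043,.477,.022,1.555,-.011,1.109,-.083])
im,d=camera("top"); cv2.imwrite("pics/p3.png",cv2.resize(im[150:340,180:450],None,fx=2.5,fy=2.5))
o,R=setup()
for y,e in((.21,1),(.07,-1),(-.07,-1),(-.21,1)): print("exp",np.r_[o+R@[-.07,y+e*.0373],.083].round(3))
for r in spotter.search_frame("top","edge_a")[:6]:
    u,v=r["location"]; print(round(r["score"],2),px2w("top",u,v,d[int(v),int(u)]).round(3))
print(telemetry.read_t())
E
```

```text
-0.07 [-0.94 -0.14 -0.43] [ 0.476 -0.076  0.199] 13.7667
0.07 [ 0.23 -0.09  0.54] [0.474 0.064 0.199] 19.2917
exp [0.473 0.241 0.083]
exp [0.475 0.027 0.083]
exp [ 0.476 -0.113  0.083]
exp [ 0.477 -0.179  0.083]
0.96 [0.474 0.225 0.065]
0.9 [0.478 0.049 0.059]
0.79 [ 0.47  -0.203  0.055]
0.55 [ 0.484 -0.103  0.073]
22.725
```

View pics/p3.png

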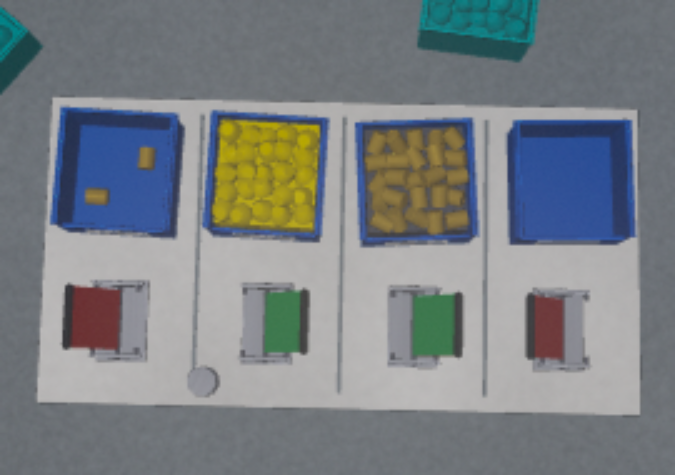

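The view shows red (92,318), green (287,322), green (435,325) and red (548,327). All four bars sit within about 2 px of where their stops put them, and nothing else has moved. Handing in.

```bash
python3 -c "
from plant import env
print(env.close_job())"
```

```text
the job is handed in; nothing more can be done
None
```

Job handed in at about 23 s: by the last picture, the tags at the two full bins (yellow caps, brass fittings) show green and the other two show red, all on their stops, with the bins and loose things undisturbed; no verdict was returned.

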